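# Set the carton coder's click dial to the width of the next carton

## Robot

A 7-joint arm with a two-finger parallel gripper is mounted at the origin on a cart in front of the work surface, level with it; the furniture and walls round the work are solid. World frame = base frame: x ahead of the robot, y to its left, z up, the work surface at z = 0. Lengths are in mm, angles in rad, forces in N, time in s.
With the tool pointing down it reaches from about 425 to 950 mm from the base axis. Payload 4.7 kg.
Tool frame: the origin (TCP) lies on the centre line of the jaws, within the pads' length; the fingertips stand 19 mm ahead of it and the grasp point (between the pads) is the TCP; z points along the fingers, x is the direction in which the jaws open and shut, and the axes are right-handed (so a half turn about z gives the same grasp; the last joint's range is limited). The gripper opens to 87 mm and grips with 3 to 60 N. Pads are 19 mm wide; open, the fingers measure 117 mm over their backs; the gripper's body (75 mm by 190 mm) begins 51 mm behind the grasp point.
Start: joints at [-1.252, 0.469, -0.049, 1.532, 0.024, 1.141, -0.082], TCP at [230.021, 634.616, 241.573] pointing down, gripper open.
Joint ranges: [-2.59, 2.59], [-0.33, 1.99], [-1.39, 1.29], [0.1, 2.45], [-1.04, 4.18], [0.21, 1.99], [-2.66, 2.66]. Speed limits (rad/s): [2.57, 2.57, 3.14, 3.14, 3.14, 3.14, 3.14].

## Interface

Orientations are given as a rotation vector (axis times angle).
In Python, from workcell import ctrl gives the robot as it stands.
- The arm moves only by the tool arm_command, never from a script. Its argument "motion" is a list that holds one entry, the list of rows, each a list of 6 numbers: the shift along the world's x, y, z in mm, then the turn, a rotation vector about the world's x, y, z in degrees. A call has 1 to 5 rows; each row shifts and turns the commanded pose from where the row before left it; what a row does not reach is not made up. A row lasts 1/12 s, in which the tool goes at most 41.7 mm and 7.16 degrees, less where a joint would pass 70% of its speed; a pose out of reach is approached as far as the arm can. A call with a gripper value outside its range is refused whole. "claw" is the finger opening in mm, from 0 to 87, set as the call begins (left out, the last holds). The fingers move at their own pace and stop on an object; the grip force is fixed at half the most. Time passes only in rows, so rows that do not move let the fingers close. It gives the time, the measured TCP pose, the force and the opening at its end, in the units of the state.
- ctrl.observe(): the state, without advancing time (a new reading comes with each control period).
- ctrl.snapshot(name): name is "scene" or "side" or "wrist"; returns the picture (480x640x3 uint8, red, green, blue); there is no depth.
- ctrl.get_calibration(name): a dict with "mtx" (3x3 intrinsics, pixels), "R" (3x3) and "t" (3): a world point X has camera coordinates R X + t. Camera axes: x right, y down, z forward; pixel columns grow to the right and rows downward; lengths in mm; the calibration is good to about 2 mm. A picture is of the moment at which its call begins: read the wrist's pose just before it. get_calibration takes no time and is no camera call; for the wrist camera it gives the pose at the moment of the call.
- ctrl.job_done(): hands the job in, once; it reports no verdict.
The state is a dict: "clock": time; "joint_pos": joint angles; "joint_vel": joint speeds; "joint_efforts": joint torques, N m; "position": TCP position; "eef_rot": TCP orientation; "force": force on the tool from outside, world axes, zero at the start; "torque": the same for the moment, N m; "grip_width": opening from 0.0 (shut) to 1.0 (fully open).
Only numpy, scipy, OpenCV 4.12 (cv2) and the standard library are available. Lean on these libraries where they do the work, as an engineer would, in place of code of your own. Each camera call takes 0.05 s, during which the arm holds its last target. There are 200 camera calls.

## Task

The medicine carton lying on the blue mat is next for the white coding machine: pinch it across its width to find how wide it is, and lay it flat in the middle of the machine's black pad, its length along the pad's length. Set the machine's dial to that width and let it rest in its click: the long orange mark stands for 34 mm and every click clockwise from there is 4 mm more. Leave the other cartons and the bottles where they stand, and let go of everything.

Things in the scene. Friction and masses are not known exactly. Their poses are not given: they have to be found in the camera images.
- mat: blue mat, 170 x 120 mm, 1 mm thick, lying on the worktop; exactly one carton lies on it. Origin at its centre; x along its length
- carton_1_center (a point): medicine carton, white with magenta stripe, 19 mm high, 94 mm long, lying flat with its printed top up; its width (across its own x axis, between 40 and 64 mm) is not told: pinch it across and read the finger opening. This point is its centre, half-way up; y runs along its length, z is up
- carton_2_center (a point): medicine carton, white with blue print, 30 mm high, 105 mm long, lying flat with its printed top up; its width (across its own x axis, between 40 and 64 mm) is not told: pinch it across and read the finger opening. This point is its centre, half-way up; y runs along its length, z is up
- carton_3_center (a point): medicine carton, white with orange end, 26 mm high, 118 mm long, lying flat with its printed top up; its width (across its own x axis, between 40 and 64 mm) is not told: pinch it across and read the finger opening. This point is its centre, half-way up; y runs along its length, z is up
- coder: white coding machine, fixed, 190 x 330 mm: at its right (-y) a wedge console, 160 x 160 mm, 36 mm high in front, 148 mm behind, its sloping top bearing the dial; at its left (+y) a low open bed, 18 mm high, with a black pad in a yellow outline and a fence behind it, 61 mm above the worktop. Origin between console and bed, at worktop height; x from its front to its back, y to its left
- pad_center (a point): centre of the top face of the black pad on the machine's bed, 20 mm above the worktop; pad 150 mm long along x (front to back of the machine), 100 mm wide along y. Open above; the console's side wall is 90 mm to the right, the fence 90 mm behind
- panel: the console's sloping face, 150 x 140 mm, leaning 35 degrees toward the machine's front. Origin at its middle, on the dial's axis; x up the slope, y left, z out of the panel. Nine marks stand round the dial, 20 degrees apart, the first (most counter-clockwise) long and orange, the others short and white
- dial_grip (a point): grip point of the dial, on its axis, 30 mm out from the panel. The dial is a black disc, 68 mm across, with a grip bar 62 mm long and 16 mm thick that reaches from 9 to 43 mm out from the panel. x runs along the bar to its pointer end (white line), y across the bar, z out of the panel along the dial's axis
- dial (a joint): angle of the dial, rad, growing clockwise as seen facing the panel: 0 with the pointer on the orange mark, 0.349 (20 degrees) more for each click, end stops just beyond 0 and 2.793 (ninth mark). A sprung ball clicks at every mark: about 0.1 N m turns it over; let go between marks it jumps to the nearer. It starts on the first or second mark
- bottle_a: white tablet bottle, 37 mm across, 82 mm high, standing; leave it. Origin at the centre of its underside
- bottle_b: white tablet bottle, 33 mm across, 71 mm high, standing; leave it. Origin at the centre of its underside
Things that resemble listed ones, but are neither listed nor needed, are in the scene too. Leave any turquoise look-alike of the part that bears carton_1_center alone.

How it is judged:
By the outcome, as a careful person would: the job done as asked, in the order asked, and still so for the second after the job is handed in, with the robot touching nothing.
It also fails if it takes over 64 s, if anything falls off the work surface, if the arm or the gripper's body presses on something with over 40 N, if the wrist force passes 120 N, or if a joint passes its speed limit or range.

## Working session

There is one attempt and no reset: what is moved stays moved. The work goes in short steps, Python scripts to look and compute and a tool call to move; the robot and the scene stay as the last step left them, time stands still between calls to the robot, and variables do not carry over. Pictures are saved under pics/ and viewed, about 8 in all and at most 12, crops included, and the job is handed in when it is done.

Besides the shell and the picture viewer there is one more tool, called after "Call:" in YAML: its name, and indented under it one key for each argument. arm_command: Moves the arm, as the interface text tells. Its arguments: {"type":"object","properties":{"motion":{"type":"array","items":{"type":"array","items":{"type":"array","items":{"type":"number"}}}},"claw":{"type":"number"}},"required":["motion"]}

```bash
mkdir -p pics; ls
cat > h.py <<'E'
import numpy as np, cv2
from workcell import ctrl
def snap(n,f):
    c=ctrl.get_calibration(n); im=ctrl.snapshot(n); cv2.imwrite(f'pics/{f}.png',cv2.cvtColor(im,cv2.COLOR_RGB2BGR)); 
    np.savez(f'pics/{f}.npz',im=im,**{k:np.array(c[k]) for k in('mtx','R','t')}); return im,c
def load(f):
    d=np.load(f'pics/{f}.npz'); return d['im'],d
def ray(c,u,v):
    R=np.array(c['R']);t=np.array(c['t']).ravel();d=R.T@np.linalg.inv(c['mtx'])@np.array([u,v,1.]);return -R.T@t,d/np.linalg.norm(d)
def onz(c,u,v,z):
    o,d=ray(c,u,v);return o+d*(z-o[2])/d[2]
def proj(c,X):
    p=np.array(c['mtx'])@(np.array(c['R'])@np.array(X,float)+np.array(c['t']).ravel());return p[:2]/p[2]
E
python3 - <<'E'
from h import *
a,_=snap('scene','s0');b,_=snap('side','d0');snap('wrist','w0')
cv2.imwrite('pics/both.png',cv2.cvtColor(np.vstack([cv2.resize(a,(800,600))]),cv2.COLOR_RGB2BGR))
for n in('scene','side'):
    c=ctrl.get_calibration(n);print(n,ray(c,320,240))
print(ctrl.observe())
E
```

```text
pics
scene (array([979.39215038, 210.73672603, 968.79562748]), array([-0.46267478, -0.28397991, -0.83981394]))
side (array([497.62128068, 576.81804639, 591.30372638]), array([ 0.02492329, -0.8092572 , -0.58692557]))
{'clock': 0.15, 'joint_pos': array([-1.25189784,  0.46925611, -0.04859527,  1.53336169,  0.02408923,
        1.14103392, -0.08231716]), 'joint_vel': array([-0.00020035, -0.00388942,  0.00081669, -0.00377204,  0.00123639,
        0.00082499,  0.00032198]), 'joint_efforts': array([-1.49755811e-04, -5.08427131e+01, -8.13981844e-02, -2.36419111e+01,
       -6.14712085e-02,  3.56741622e-02,  1.06293985e-04]), 'position': array([229.89771503, 634.20347628, 240.76502971]), 'eef_rot': array([ 2.57157975e+00,  1.80307485e+00, -1.86272910e-03]), 'force': array([0.02658519, 0.4681802 , 0.40466985]), 'torque': array([ 0.00260827, -0.02909236,  0.03034127]), 'grip_width': 1.0007713237255331}
```

View pics/s0.png

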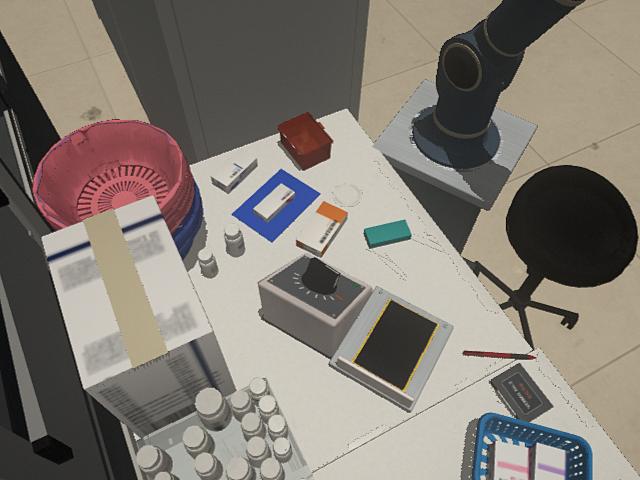

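View pics/d0.png

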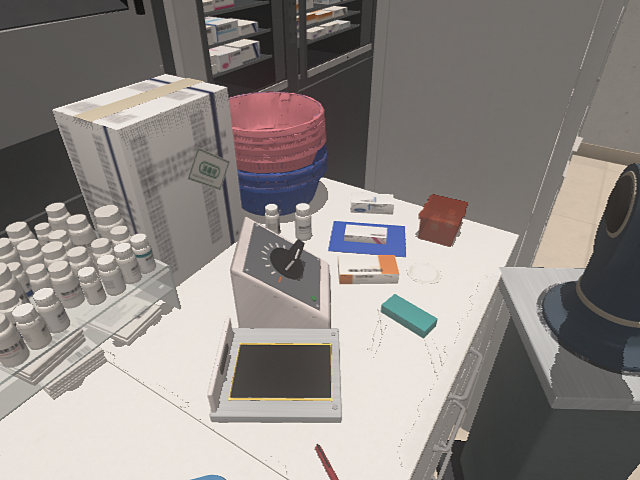

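Run:
```python
from h import *
im,c=load('s0'); im2,c2=load('d0')
def crop(i,x0,y0,x1,y1,k): return cv2.resize(i[y0:y1,x0:x1],None,fx=k,fy=k,interpolation=cv2.INTER_CUBIC)
A=crop(im,205,145,345,265,4)[:, :]   #560x480
B=crop(im2,325,185,415,285,3)
D=crop(im2,240,215,330,305,3)
out=np.zeros((600,800,3),np.uint8); out[:480,:530]=A[:480,:530]; out[:300,530:800]=B[:300,:270]; out[300:570,530:800]=D
cv2.imwrite('pics/crop1.png',out[:,:,::-1])
for nm,i,cc in(('scene',im,c),('side',im2,c2)):
    h=cv2.cvtColor(i,cv2.COLOR_RGB2HSV)
    for name,lo,hi,z in(('mat',(108,150,60),(125,255,255),1),('yellow',(22,120,100),(33,255,255),20),('turq',(82,100,60),(95,255,255),20)):
        m=cv2.inRange(h,np.array(lo),np.array(hi))
        if name=='mat': m[:160]=0; m[300:]=0; m[:,:225]=0; 
        cs,_=cv2.findContours(m,cv2.RETR_EXTERNAL,cv2.CHAIN_APPROX_NONE)
        k=max(cs,key=cv2.contourArea); P=np.array([onz(cc,u,v,z)[:2] for u,v in k[:,0]],np.float32)
        print(nm,name,cv2.boundingRect(k),cv2.minAreaRect(P))
```

```text
scene mat (232, 169, 88, 73) ((417.33441162109375, -252.30892944335938), (117.65492248535156, 168.09194946289062), 84.42510223388672)
scene yellow (352, 299, 39, 64) ((573.5957641601562, 81.71006774902344), (150.87818908691406, 3.8512697219848633), 1.5381320714950562)
scene turq (364, 220, 47, 24) ((360.76513671875, -0.5529632568359375), (43.572235107421875, 93.51280975341797), 47.87667465209961)
side mat (329, 221, 62, 30) ((455.40069580078125, -286.9833068847656), (176.35394287109375, 86.58787536621094), 35.68535614013672)
side yellow (229, 397, 103, 4) ((568.2465209960938, 187.41912841796875), (150.19325256347656, 3.3677945137023926), 1.1748970746994019)
side turq (382, 294, 55, 37) ((356.0707092285156, 1.6677780151367188), (40.61489486694336, 92.16715240478516), 48.00078201293945)
```

View pics/crop1.png

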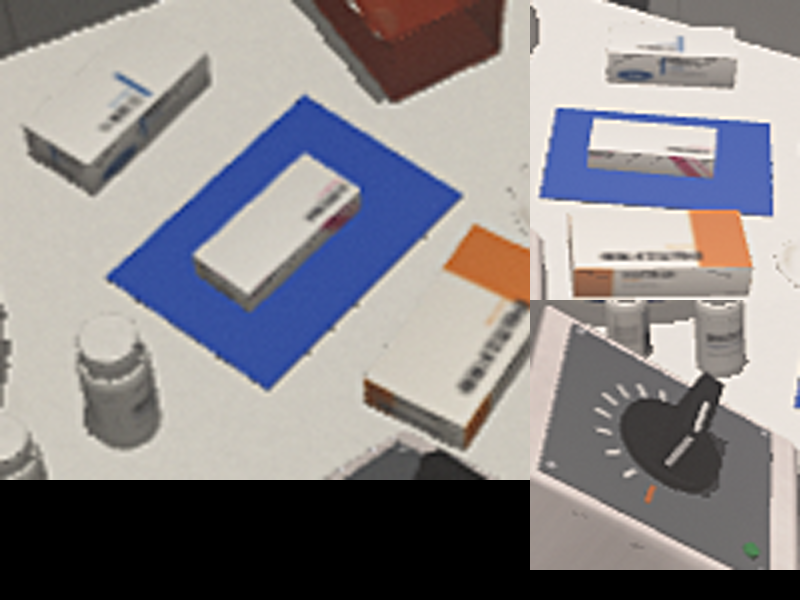

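The carton lying on the blue mat, at scene (275,200), is white with a magenta stripe, so it is carton_1. The look-alikes are:
- the blue-print carton at (234,172)
- the orange-end carton at (323,228)
- the turquoise block at (387,234)

The side crop shows the dial pointer near the orange mark. I can't tell yet whether it is on the first or second mark.

Run:
```python
from h import *
im,c=load('s0'); im2,c2=load('d0')
def white(i,cc,box,z,thr):
    x0,y0,x1,y1=box; h=cv2.cvtColor(i,cv2.COLOR_RGB2HSV)
    m=np.zeros(i.shape[:2],np.uint8); m[y0:y1,x0:x1]=((h[y0:y1,x0:x1,2]>thr)&(h[y0:y1,x0:x1,1]<60))*255
    m=cv2.morphologyEx(m,cv2.MORPH_CLOSE,np.ones((5,5)))
    cs,_=cv2.findContours(m,cv2.RETR_EXTERNAL,cv2.CHAIN_APPROX_NONE);k=max(cs,key=cv2.contourArea)
    P=np.array([onz(cc,u,v,z)[:2] for u,v in k[:,0]],np.float32); print('carton top',cv2.minAreaRect(P),cv2.boundingRect(k))
white(im,c,(250,180,298,222),20,185)
white(im2,c2,(340,222,390,246),20,185)
print([onz(c,u,v,20)[:2].round(1) for u,v in((282.5,183),(295,192),(267.5,219.5),(253.7,209.5))])
# yellow outline whole
for i,cc,x0,y0,x1,y1 in((im,c,340,280,450,410),(im2,c2,215,330,345,410)):
    h=cv2.cvtColor(i,cv2.COLOR_RGB2HSV); m=cv2.inRange(h,np.array((20,100,80)),np.array((35,255,255)))
    m2=np.zeros_like(m);m2[y0:y1,x0:x1]=m[y0:y1,x0:x1]
    v,u=np.nonzero(m2); P=np.array([onz(cc,a,b,20)[:2] for a,b in zip(u,v)],np.float32); print('pad',cv2.minAreaRect(P))
# bar tip, orange & marks via side view on panel plane: print orange in both views, triangulate
for i,cc,b in((im,c,(285,250,365,310)),(im2,c2,(240,225,330,300))):
    h=cv2.cvtColor(i,cv2.COLOR_RGB2HSV); m=cv2.inRange(h,np.array((5,130,100)),np.array((18,255,255)))
    q=m[b[1]:b[3],b[0]:b[2]]; v,u=np.nonzero(q); print('orange',u.mean()+b[0],v.mean()+b[1],len(u))
```

```text
carton top ((423.7806396484375, -252.65411376953125), (39.805110931396484, 91.76579284667969), 83.48255920410156) (254, 184, 41, 34)
carton top ((416.68194580078125, -260.3697204589844), (64.15044403076172, 99.30135345458984), 84.27043151855469) (344, 222, 46, 16)
[array([ 373.3, -264.5]), array([ 379.2, -226.2]), array([ 474.2, -233.9]), array([ 468.9, -274.9])]
pad ((572.1875610351562, 133.619384765625), (152.50823974609375, 109.030517578125), 1.4294660091400146)
pad ((569.3929443359375, 136.02432250976562), (153.36322021484375, 107.82771301269531), 1.8169502019882202)
orange 332.9 281.2 20
orange 279.6666666666667 279.22222222222223 9
```

Call:
arm_command:
  motion:
    - [[22.5,-32,5,0,0,1.2],[22.5,-32,5,0,0,1.2],[22.5,-32,5,0,0,1.2],[22.5,-32,5,0,0,1.2],[22.5,-32,5,0,0,1.2]]

```text
clock: 0.57
position: [343.2, 472.8, 266.5]
eef_rot: [2.473, 1.937, -0.001]
force: [0.5, 0.6, -0.1]
grip_width: 1.002
```

Call:
arm_command:
  motion:
    - [[22.5,-32,5,0,0,1.2],[22.5,-32,5,0,0,1.2],[22.5,-32,5,0,0,1.2],[22.5,-32,5,0,0,1.2],[22.5,-32,5,0,0,1.2]]

```text
clock: 0.98
position: [455.6, 312.7, 291.7]
eef_rot: [-2.368, -2.064, 0.0]
force: [0.4, 0.6, 0.3]
grip_width: 1.003
```

Call:
arm_command:
  motion:
    - [[22.5,-32,5,0,0,1.2],[22.5,-32,5,0,0,1.2],[-3,-36,0,0,0,0],[-3,-36,0,0,0,0],[-3,-36,0,0,0,0]]

```text
clock: 1.4
position: [490.8, 140.6, 301.3]
eef_rot: [-2.326, -2.111, 0.001]
force: [-0.3, -0.4, -0.3]
grip_width: 1.0
```

Call:
arm_command:
  motion:
    - [[-3,-36,0,0,0,0],[-3,-36,0,0,0,0],[-3,-36,0,0,0,0],[-3,-36,0,0,0,0],[0,0,0,0,0,0]]

```text
clock: 1.82
position: [477.9, -9.5, 301.8]
eef_rot: [2.337, 2.097, -0.003]
force: [0.1, -0.6, -0.3]
grip_width: 0.997
```

Run:
```python
from h import *
snap('wrist','w1'); o=ctrl.observe(); print(o['position'],o['eef_rot'],o['joint_pos'].round(2),o['clock'],ray(ctrl.get_calibration('wrist'),320,240))
```

```text
[478.38131341  -5.54472977 301.69747402] [ 2.33417902e+00  2.10201551e+00 -4.83330779e-04] [-0.33  0.08  0.27  1.92 -0.02  1.15  1.42] 1.8667 (array([413.99679044,   1.29930391, 444.6995685 ]), array([ 0.25089068, -0.02341209, -0.96773227]))
```

View pics/w1.png

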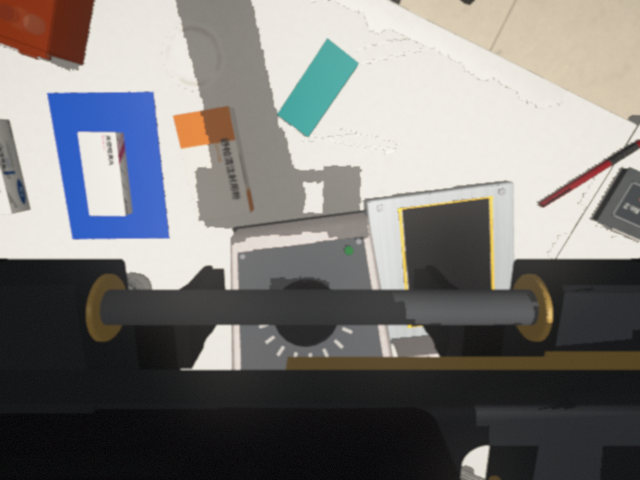

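Run:
```python
from h import *
im,c=load('w1'); h=cv2.cvtColor(im,cv2.COLOR_RGB2HSV)
def rect(m,b,z,lab):
    q=np.zeros_like(m); q[b[1]:b[3],b[0]:b[2]]=m[b[1]:b[3],b[0]:b[2]]
    q=cv2.morphologyEx(q,cv2.MORPH_CLOSE,np.ones((5,5)))
    cs,_=cv2.findContours(q,cv2.RETR_EXTERNAL,cv2.CHAIN_APPROX_NONE);k=max(cs,key=cv2.contourArea)
    P=np.array([onz(c,u,v,z)[:2] for u,v in k[:,0]],np.float32); print(lab,cv2.minAreaRect(P),cv2.boundingRect(k))
rect(cv2.inRange(h,np.array((0,0,195)),np.array((180,60,255))),(65,120,140,225),20,'carton')
rect(cv2.inRange(h,np.array((108,150,60)),np.array((125,255,255))),(30,80,200,250),1,'mat')
rect(cv2.inRange(h,np.array((20,100,80)),np.array((35,255,255))),(390,190,510,260),20,'padfront')
print(onz(c,401,207,20),onz(c,491,197,20))
```

```text
carton ((421.2514953613281, -250.90667724609375), (41.829227447509766, 93.0981216430664), 83.39408874511719) (78, 132, 47, 84)
mat ((415.48468017578125, -249.90618896484375), (116.94129180908203, 167.15357971191406), 84.35440063476562) (49, 93, 119, 145)
padfront ((531.7352905273438, 133.92575073242188), (75.72145080566406, 108.08975982666016), 0.8888678550720215) (398, 197, 96, 63)
[494.4477643   83.05936147  20.        ] [493.9033123  185.89511866  20.        ]
```

Call:
arm_command:
  motion:
    - [[-10.9,-30.8,-20,-0.35,-3.1,-0.1],[-10.9,-30.8,-20,-0.35,-3.1,-0.1],[-10.9,-30.8,-20,-0.35,-3.1,-0.1],[-10.9,-30.8,-20,-0.35,-3.1,-0.1],[-10.9,-30.8,-20,-0.35,-3.1,-0.1]]
  claw: 75

```text
clock: 2.28
position: [424.3, -155.3, 201.2]
eef_rot: [2.17, 1.958, 0.268]
force: [0.3, -0.0, -0.3]
grip_width: 0.869
```

Call:
arm_command:
  motion:
    - [[-10.9,-30.8,-20,-0.35,-3.1,-0.1],[-10.9,-30.8,-20,-0.35,-3.1,-0.1],[-10.9,-30.8,-20,-0.35,-3.1,-0.1],[0,0,0,0,0,0],[0,0,0,0,0,0]]

```text
clock: 2.7
position: [405.8, -209.2, 162.7]
eef_rot: [2.117, 1.908, 0.374]
force: [0.5, 0.5, -1.1]
grip_width: 0.863
```

```bash
cat >> h.py <<'E'
from scipy.spatial.transform import Rotation as Ro
def st():
    o=ctrl.observe(); M=Ro.from_rotvec(o['eef_rot']).as_matrix()
    print('pos',o['position'].round(1),'x',M[:,0].round(3),'z',M[:,2].round(3),'j',o['joint_pos'].round(2),'F',o['force'].round(1),'w',round(o['grip_width']*87,2),'t',round(o['clock'],2)); return o
E
python3 - <<'E'
from h import *
a,_=snap('side','d2'); b,_=snap('wrist','w2'); st()
cv2.imwrite('pics/v2.png',np.hstack([a[120:420,200:600],b[0:300,0:400]])[:,:,::-1])
E
```

```text
pos [ 407.4 -208.6  163.8] x [0.097 0.995 0.012] z [ 0.366 -0.025 -0.93 ] j [ 0.04  0.08  0.46  2.35 -0.49  0.41  2.39] F [-0.   0.8  0.5] w 75.06 t 2.8
```

View pics/v2.png

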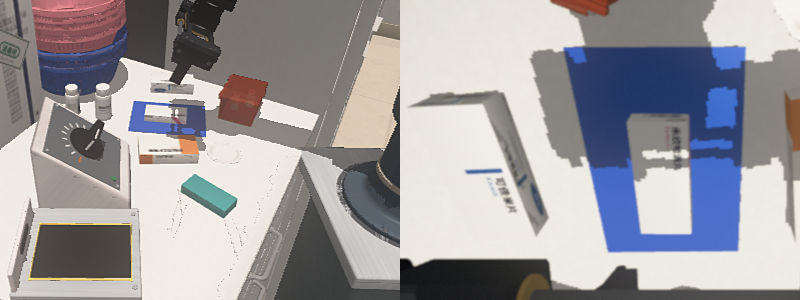

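Call:
arm_command:
  motion:
    - [[-3,-8,-18,0,0,-0.2],[-3,-8,-18,0,0,-0.2],[-3,-8,-18,0,0,-0.2],[-3,-8,-18,0,0,-0.2],[-3,-7,-18,0,0,-0.2]]

```text
clock: 3.22
position: [396.1, -240.2, 91.7]
eef_rot: [2.12, 1.899, 0.363]
force: [0.3, -0.4, -0.2]
grip_width: 0.865
```

```bash
python3 -c "
from h import *
st()"
```

```text
pos [ 396.1 -240.2   91.7] x [0.108 0.994 0.005] z [ 0.362 -0.034 -0.932] j [ 0.64  0.26 -0.09  2.37 -0.67  0.23  2.65] F [ 0.3 -0.4 -0.2] w 75.24 t 3.22
```

Call:
arm_command:
  motion:
    - [[4,-2.5,0,0.58,5.3,0],[4,-2.5,0,0.58,5.3,0],[4,-2.5,0,0.58,5.3,0],[4,-2.5,0,0.58,5.3,0],[0,0,0,0,0,0]]

```text
clock: 3.63
position: [415.5, -250.3, 91.5]
eef_rot: [2.323, 2.084, 0.04]
force: [1.5, -0.0, -0.4]
grip_width: 0.862
```

```bash
python3 -c "
from h import *
st();im,c=snap('wrist','w3')
h=cv2.cvtColor(im,cv2.COLOR_RGB2HSV)
m=cv2.inRange(h,np.array((108,150,40)),np.array((125,255,255)))
print(cv2.boundingRect(m)); cv2.imwrite('pics/w3s.png',cv2.resize(im,(480,360))[:,:,::-1])
"
```

```text
pos [ 415.5 -250.3   91.5] x [0.108 0.994 0.005] z [ 0.033  0.002 -0.999] j [ 0.2   0.36  0.33  2.15 -0.23  0.63  2.15] F [ 1.5 -0.  -0.4] w 74.96 t 3.63
(78, 104, 338, 253)
```

View pics/w3s.png

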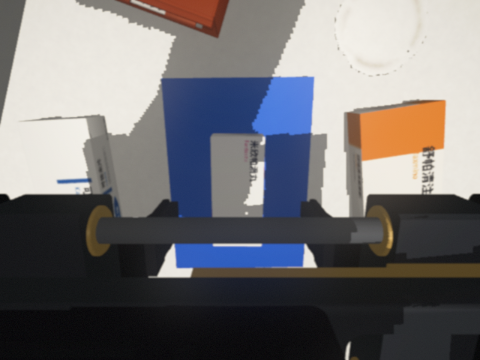

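The carton lies centred between the fingers, at (212–265) with the fingers at 160 and 315. I'll descend and pinch.

Call:
arm_command:
  motion:
    - [[-0.5,0,-16,0,0,-0.1],[-0.5,0,-16,0,0,-0.1],[-0.5,0,-16,0,0,-0.1],[-0.5,0,-12,0,0.4,0],[0,0,-8.5,0,0.5,0]]

```text
clock: 4.1
position: [405.6, -248.4, 20.7]
eef_rot: [2.348, 2.084, 0.021]
force: [0.5, 0.3, 1.0]
grip_width: 0.865
```

Call:
arm_command:
  motion:
    - [[0,0,0,0,0,0],[0,0,0,0,0,0],[0,0,0,0,0,0],[0,0,0,0,0,0],[0,0,0,0,0,0]]
  claw: 20

```text
clock: 4.52
position: [407.2, -249.9, 22.2]
eef_rot: [2.346, 2.081, 0.022]
force: [0.2, 0.1, -0.6]
grip_width: 0.569
```

Call:
arm_command:
  motion:
    - [[0,0,0,0,0,0],[0,0,0,0,0,0],[0,0,0,0,0,0],[0,0,0,0,0,0],[0,0,0,0,0,0]]

```text
clock: 4.93
position: [407.1, -249.9, 22.0]
eef_rot: [2.347, 2.081, 0.022]
force: [-0.0, 0.9, 6.1]
grip_width: 0.482
```

```bash
python3 -c "
from h import *
st()"
```

```text
pos [ 407.1 -249.9   22. ] x [0.119 0.993 0.007] z [ 0.014  0.006 -1.   ] j [ 0.25  0.49  0.27  2.19 -0.3   0.49  2.21] F [-0.   0.9  6.1] w 41.94 t 4.93
```

Measured width is 41.9 mm, so 42 mm, which is mark 3 (two clicks from orange). Now I'll lift and carry it.

Call:
arm_command:
  motion:
    - [[0,0,15,0,0,0],[0,0,35,0,0,0],[0,0,41,0,0,0],[0,0,41,0,0,0],[0,0,41,0,0,0]]

```text
clock: 5.35
position: [406.0, -249.5, 196.0]
eef_rot: [2.348, 2.082, 0.02]
force: [2.7, 0.3, -0.9]
grip_width: 0.481
```

Call:
arm_command:
  motion:
    - [[13.6,36.6,3,0,0,0.76],[13.6,36.6,3,0,0,0.76],[13.6,36.6,3,0,0,0.76],[13.6,36.6,3,0,0,0.76],[13.6,36.6,3,0,0,0.76]]

```text
clock: 5.77
position: [474.7, -65.0, 209.7]
eef_rot: [2.277, 2.159, 0.022]
force: [0.7, -0.7, -0.5]
grip_width: 0.483
```

Call:
arm_command:
  motion:
    - [[13.6,36.6,3,0,0,0.76],[13.6,36.6,3,0,0,0.76],[13.6,36.6,3,0,0,0.76],[13.6,36.6,3,0,0,0.76],[13.6,36.6,3,0,0,0.76]]

```text
clock: 6.18
position: [542.7, 118.0, 224.3]
eef_rot: [2.204, 2.234, 0.021]
force: [0.6, -0.5, -0.7]
grip_width: 0.48
```

Call:
arm_command:
  motion:
    - [[13.6,36.6,0,0,0,0.76],[0,0,-25,0,0,0],[0,0,-25,0,0,0],[0,0,0,0,0,0],[0,0,0,0,0,0]]

```text
clock: 6.6
position: [555.2, 152.2, 173.2]
eef_rot: [2.191, 2.249, 0.016]
force: [-0.5, 0.4, 0.4]
grip_width: 0.479
```

```bash
python3 -c "
from h import *
st();a,_=snap('side','d4');b,_=snap('wrist','w4');cv2.imwrite('pics/v4.png',np.hstack([a[120:440,120:520],b[0:320,120:520]])[:,:,::-1])"
```

```text
pos [555.2 152.2 173.2] x [-0.026  1.     0.006] z [ 0.008  0.006 -1.   ] j [-0.44  0.37  0.13  1.86 -0.07  0.9   1.32] F [-0.5  0.4  0.4] w 41.68 t 6.6
```

View pics/v4.png

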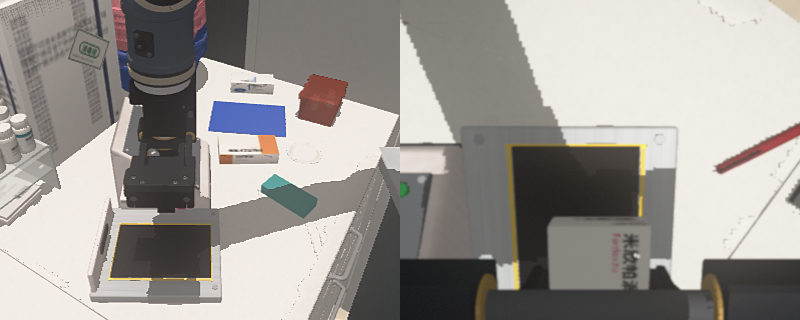

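Carton held level, offset left of the pad at the right of frame. Lowering it there first so the gripper body clears the console.

Call:
arm_command:
  motion:
    - [[0,0,-35,0,0,0],[0,0,-35,0,0,0],[0,0,-30,0,0,0],[0,0,-18,0,0,0],[0,0,-9,0,0,0]]

```text
clock: 7.12
position: [556.1, 152.2, 46.6]
eef_rot: [2.191, 2.247, 0.02]
force: [0.0, -0.5, -1.0]
grip_width: 0.48
```

Call:
arm_command:
  motion:
    - [[0,0,-2,0,0,0],[0,0,-1.5,0,0,0],[0,0,0,0,0,0],[0,0,0,0,0,0]]

```text
clock: 7.45
position: [557.7, 153.1, 45.8]
eef_rot: [2.189, 2.247, 0.027]
force: [-0.1, 0.4, -1.9]
grip_width: 0.479
```

```bash
python3 -c "
from h import *
st();b,c=snap('wrist','w5')
h=cv2.cvtColor(b,cv2.COLOR_RGB2HSV)
m=cv2.inRange(h,np.array((20,100,80)),np.array((35,255,255))); v,u=np.nonzero(m)
P=np.array([onz(c,a,b,20)[:2] for a,b in zip(u,v)]); print(P.min(0),P.max(0),len(P)); cv2.imwrite('pics/w5s.png',b[:330,:][:,:,::-1])"
```

```text
pos [557.7 153.1  45.8] x [-0.026  1.     0.008] z [ 0.015  0.009 -1.   ] j [-0.42  0.55  0.11  1.95 -0.1   0.64  1.35] F [-0.1  0.4 -1.9] w 41.65 t 7.45
[493.15169937  77.54021123] [606.96012101 299.54759436] 6329
```

View pics/w5s.png

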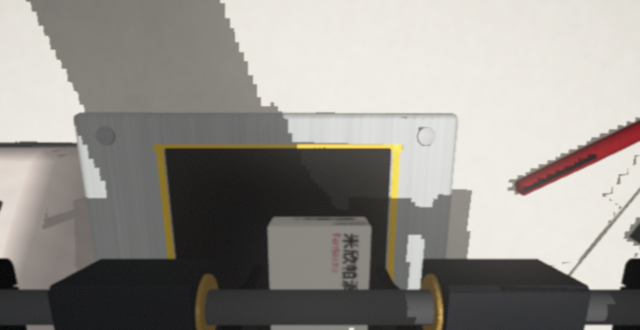

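Call:
arm_command:
  motion:
    - [[0,0,-1.5,0,0,0],[0,0,-1.5,0,0,0],[0,0,0,0,0,0]]

```text
clock: 7.75
position: [557.0, 153.1, 42.1]
eef_rot: [2.189, 2.248, 0.024]
force: [-0.5, 0.2, 4.6]
grip_width: 0.484
```

Call:
arm_command:
  motion:
    - [[0,0,-1,0,0,0],[0,0,0,0,0,0]]

```text
clock: 7.92
position: [557.0, 153.0, 42.0]
eef_rot: [2.19, 2.248, 0.024]
force: [-4.2, -1.0, 12.3]
grip_width: 0.478
```

Call:
arm_command:
  motion:
    - [[0,0,0.5,0,0,0],[0,0,0,0,0,0],[0,0,0,0,0,0],[0,0,0,0,0,0]]
  claw: 62

```text
clock: 8.25
position: [556.3, 152.8, 40.4]
eef_rot: [2.19, 2.248, 0.022]
force: [-0.3, 0.2, 0.3]
grip_width: 0.675
```

Call:
arm_command:
  motion:
    - [[0,0,15,0,0,0],[0,0,20,0,0,0],[-3,0,5,0,-6.5,0],[-3,0,0,0,-6.5,0],[-3,0,0,0,-6.5,0]]

```text
clock: 8.67
position: [548.5, 152.9, 82.0]
eef_rot: [2.001, 2.054, 0.375]
force: [-0.4, 0.2, -1.2]
grip_width: 0.711
```

Call:
arm_command:
  motion:
    - [[-3,0,0,0,-6.5,0],[0,0,0,0,0,0],[0,0,0,0,0,0]]

```text
clock: 8.92
position: [544.6, 148.3, 78.3]
eef_rot: [1.994, 2.044, 0.354]
force: [0.3, -0.5, -0.5]
grip_width: 0.708
```

```bash
python3 -c "
from h import *
st();b,c=snap('wrist','w6');a,_=snap('side','d6')
cv2.imwrite('pics/v6.png',np.hstack([a[120:440,120:520],b[0:320,120:520]])[:,:,::-1])
st()"
```

```text
pos [544.6 148.3  78.3] x [-0.022  1.    -0.018] z [ 0.353 -0.009 -0.936] j [-0.61  0.4   0.23  2.19  0.25  0.24  0.95] F [ 0.3 -0.5 -0.5] w 61.63 t 8.92
pos [546.3 147.4  78.8] x [-0.019  1.    -0.017] z [ 0.354 -0.009 -0.935] j [-0.61  0.4   0.23  2.19  0.25  0.24  0.95] F [ 0.4 -0.5  0.2] w 61.78 t 9.02
```

View pics/v6.png

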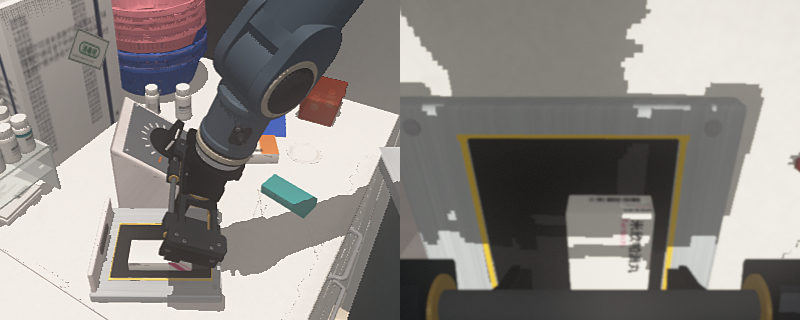

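Tilting runs out at joint 6, so I can't regrasp leaned over. Instead I'll turn the open jaws along the carton and nudge it sideways with both fingertips, which keeps the body clear of the console.

Call:
arm_command:
  motion:
    - [[0,0,25,0,6.9,0],[0,0,25,0,6.9,0],[2,5,20,0,6.9,-6.95],[2,5,0,0,0,-6.95],[2,5,0,0,0,-6.95]]

```text
clock: 9.43
position: [555.7, 160.9, 140.7]
eef_rot: [2.49, 1.799, 0.049]
force: [-0.7, 0.4, -0.0]
grip_width: 0.711
```

Call:
arm_command:
  motion:
    - [[2,5,0,0,0,-6.95],[2,5,0,0,0,-6.95],[2,5,0,0,0,-6.95],[2,5,0,0,0,-6.95],[2,5,0,0,0,-6.95]]

```text
clock: 9.85
position: [563.2, 186.4, 138.6]
eef_rot: [2.909, 0.977, 0.007]
force: [-0.4, 0.8, -0.4]
grip_width: 0.71
```

Call:
arm_command:
  motion:
    - [[2,5,0,0,0,-6.95],[2,5,0,0,0,-6.95],[2,5,0,0,0,-6.95],[2,5,0,0,0,-6.95],[2,5,0,0,0,-6.95]]

```text
clock: 10.27
position: [573.2, 211.6, 138.6]
eef_rot: [3.071, 0.064, -0.028]
force: [0.1, 0.4, 0.8]
grip_width: 0.712
```

```bash
cat > pc.py <<'E'
import sys; from h import *
def run(tag,cams=('scene','side')):
  for n in cams:
    im,c=snap(n,tag+n); h=cv2.cvtColor(im,cv2.COLOR_RGB2HSV)
    ang=np.deg2rad(1.6); ex=np.array([np.cos(ang),np.sin(ang)]);ey=np.array([-ex[1],ex[0]])
    hull=np.array([proj(c,[*(np.array([571,135])+a*ex+b*ey),20]) for a,b in((-82,-60),(82,-60),(82,60),(-82,60))]).astype(np.int32)
    box=np.zeros(im.shape[:2],np.uint8); cv2.fillConvexPoly(box,hull,255)
    y=cv2.inRange(h,np.array((20,100,80)),np.array((35,255,255)))&box
    v,u=np.nonzero(y); P=np.array([onz(c,a,b,20)[:2] for a,b in zip(u,v)],np.float32); print(n,'pad',cv2.minAreaRect(P))
    hull=np.array([proj(c,[*(np.array([571,135])+a*ex+b*ey),20]) for a,b in((-73,-49),(73,-49),(73,48),(-73,48))]).astype(np.int32)
    box[:]=0; cv2.fillConvexPoly(box,hull,255)
    w=cv2.inRange(h,np.array((0,0,165)),np.array((180,60,255)))&box
    w=cv2.morphologyEx(w,cv2.MORPH_CLOSE,np.ones((5,5)))
    cs,_=cv2.findContours(w,cv2.RETR_EXTERNAL,cv2.CHAIN_APPROX_NONE);k=max(cs,key=cv2.contourArea)
    P=np.array([onz(c,a,b,39)[:2] for a,b in k[:,0]],np.float32); print(n,'carton',cv2.minAreaRect(P),cv2.boundingRect(k))
run(sys.argv[1]); st()
E
python3 pc.py p1
```

```text
scene pad ((572.2825317382812, 133.2411346435547), (152.2058563232422, 108.4781494140625), 1.5084333419799805)
scene carton ((605.0455932617188, 135.3262939453125), (40.20518112182617, 17.854297637939453), 31.125333786010742) (385, 343, 11, 22)
side pad ((568.6676635742188, 136.0203094482422), (154.40220642089844, 107.7897720336914), 1.8169500827789307)
side carton ((593.9708862304688, 143.6239013671875), (46.13774871826172, 20.570951461791992), 1.832762598991394) (250, 360, 32, 12)
pos [573.4 212.2 138.4] x [ 0.999  0.048 -0.019] z [-0.016 -0.071 -0.997] j [-0.71  0.5   0.36  1.78 -0.14  0.93 -0.26] F [0.6 0.2 0.2] w 61.95 t 10.37
```

```bash
python3 -c "
from h import *
a,_=load('p1scene');b,_=load('p1side')
A=cv2.resize(a[270:420,320:460],None,fx=2.8,fy=2.8,interpolation=2);B=cv2.resize(b[300:440,190:350],None,fx=2.45,fy=2.45,interpolation=2)
o=np.zeros((420,800,3),np.uint8);o[:A.shape[0],:A.shape[1]]=A;o[:B.shape[0],400:400+B.shape[1]]=B[:,:400]
cv2.imwrite('pics/v7.png',o[:,:,::-1])"
```

```text
(no output)
```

View pics/v7.png

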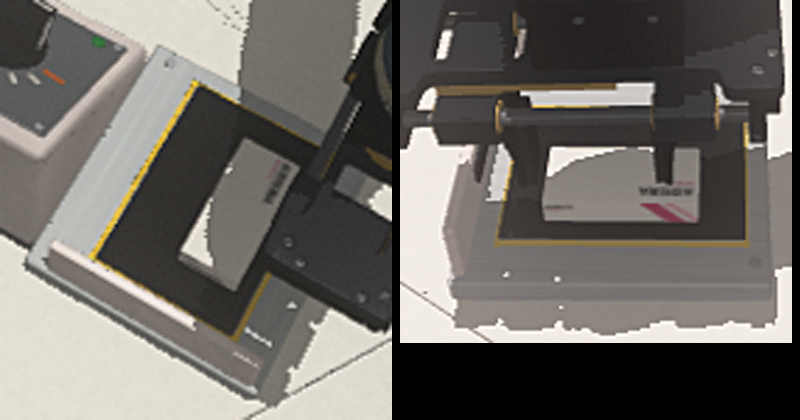

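```bash
python3 -c "
from h import *
_,a=load('p1scene');_,b=load('p1side')
for u,v in((243,138),(180,257)): print('scene -y top edge',onz(a,320+u/2.8,270+v/2.8,39)[:2].round(1))
for u,v in((543,220),(698,222)): print('side +y bottom edge',onz(b,190+(u-400)/2.45-0,300+v/2.45,20)[:2].round(1))
"
```

```text
scene -y top edge [528.1 130.3]
scene -y top edge [624.5 134.9]
side +y bottom edge [616.9 174.1]
side +y bottom edge [522.3 172.5]
```

Call:
arm_command:
  motion:
    - [[-1,0,-15,2.1,-0.5,-0.6],[-1,0,-15,2,-0.4,-0.6],[-1,0,-15,0,0,0],[0,0,0,0,0,0],[0,0,0,0,0,0]]
  claw: 50

```text
clock: 10.78
position: [568.8, 210.8, 93.1]
eef_rot: [3.14, 0.046, -0.005]
force: [1.2, 1.0, -0.1]
grip_width: 0.582
```

```bash
python3 -c "
from h import *
st()"
```

```text
pos [568.8 210.8  93.1] x [ 1.     0.029 -0.003] z [-0.003 -0.001 -1.   ] j [-0.65  0.54  0.31  1.85 -0.22  0.79 -0.2 ] F [ 1.2  1.  -0.1] w 50.62 t 10.78
```

Call:
arm_command:
  motion:
    - [[0,0,-18,0,0,0],[0,0,-18,0,0,0],[0,0,-11,0,0,0],[0,-10,0,0,0,0],[0,-10,0,0,0,0]]

```text
clock: 11.2
position: [568.9, 191.5, 46.6]
eef_rot: [3.14, 0.048, -0.003]
force: [0.2, -0.2, -0.1]
grip_width: 0.574
```

Call:
arm_command:
  motion:
    - [[0,-4,0,0,0,0],[0,-3,0,0,0,0],[0,-3,0,0,0,0],[0,-3,0,0,0,0],[0,0,0,0,0,0]]

```text
clock: 11.62
position: [568.9, 178.1, 47.0]
eef_rot: [3.14, 0.044, -0.002]
force: [-0.0, -0.6, -0.0]
grip_width: 0.574
```

```bash
python3 -c "
from h import *
st()"
```

```text
pos [568.9 178.1  47. ] x [ 1.     0.028 -0.001] z [-0.001 -0.001 -1.   ] j [-0.59  0.59  0.29  1.9  -0.25  0.69 -0.13] F [-0.  -0.6 -0. ] w 49.97 t 11.62
```

Call:
arm_command:
  motion:
    - [[0,-3,0,0,0,0],[0,-3,0,0,0,0],[0,-3,0,0,0,0],[0,-2.5,0,0,0,0],[0,0,0,0,0,0]]

```text
clock: 12.03
position: [568.6, 166.2, 46.3]
eef_rot: [3.139, 0.043, -0.003]
force: [0.6, -0.0, -1.0]
grip_width: 0.572
```

Call:
arm_command:
  motion:
    - [[0,8,0,0,0,0],[0,10,0,0,0,0],[0,15,30,0,0,0],[0,0,40,0,0,0],[-10,30,20,0,0,0]]

```text
clock: 12.45
position: [562.3, 226.1, 140.1]
eef_rot: [3.138, 0.033, 0.006]
force: [2.0, -0.4, 0.6]
grip_width: 0.571
```

Call:
arm_command:
  motion:
    - [[-30,15,25,0,0,0],[-30,15,20,0,0,0],[-30,15,0,0,0,0],[-30,10,0,0,0,0],[0,0,0,0,0,0]]

```text
clock: 12.87
position: [431.9, 289.6, 181.2]
eef_rot: [-3.141, -0.061, 0.011]
force: [-0.1, -0.4, -0.3]
grip_width: 0.576
```

```bash
python3 pc.py p2; python3 -c "
from h import *
a,_=load('p2scene');b,_=load('p2side');w,_=snap('wrist','p2w');st()
A=cv2.resize(a[240:400,255:455],None,fx=2,fy=2,interpolation=2);B=cv2.resize(b[200:440,190:350],None,fx=2.5,fy=2.5,interpolation=2)
o=np.zeros((600,800,3),np.uint8);o[:320,:400]=A;o[:,400:]=B;o[320:560,:400][:, :320]=cv2.resize(w,(320,240))
cv2.imwrite('pics/v8.png',o[:,:,::-1])"
```

```text
scene pad ((572.16064453125, 133.61871337890625), (152.56207275390625, 109.030517578125), 1.4294660091400146)
scene carton ((572.326416015625, 132.61680603027344), (92.96049499511719, 41.23858642578125), 1.5938358306884766) (376, 314, 42, 51)
side pad ((569.3929443359375, 136.02432250976562), (153.36322021484375, 107.82771301269531), 1.8169502019882202)
side carton ((581.7830200195312, 137.93385314941406), (69.46658325195312, 49.203739166259766), 1.8433220386505127) (250, 350, 47, 27)
pos [437.4 286.9 181.5] x [ 0.999  0.033 -0.002] z [-0.002 -0.001 -1.   ] j [-0.93  0.29  0.33  1.97 -0.12  0.9  -0.51] F [ 0.8 -1.  -0.6] w 50.08 t 12.97
pos [438.7 285.9 181.5] x [ 1.     0.03  -0.001] z [-0.001 -0.001 -1.   ] j [-0.93  0.29  0.33  1.97 -0.12  0.9  -0.51] F [1.5 0.2 0.2] w 49.96 t 13.02
```

View pics/v8.png

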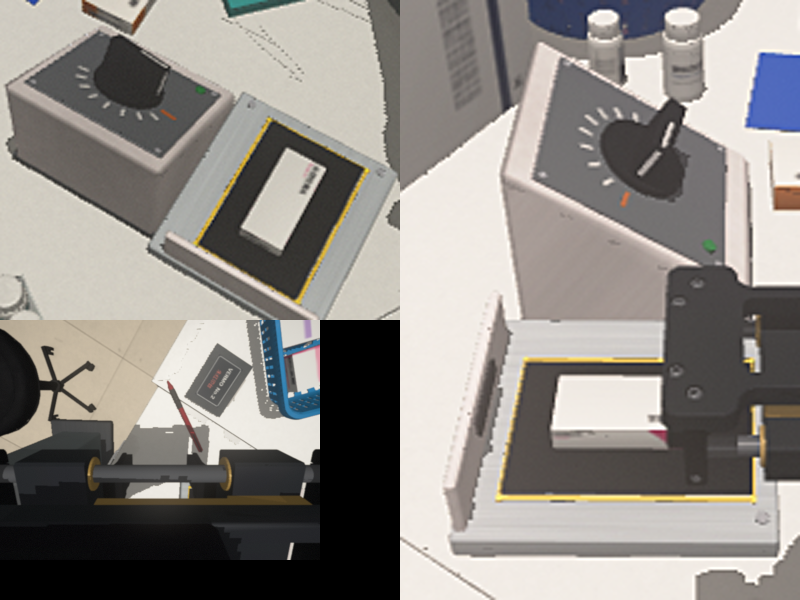

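```bash
cat > dial.py <<'E'
from h import *
from scipy.optimize import least_squares
def marks(f,b,thr):
    im,c=load(f); x0,y0,x1,y1=b; q=im[y0:y1,x0:x1]; h=cv2.cvtColor(q,cv2.COLOR_RGB2HSV)
    o=cv2.inRange(h,np.array((3,110,90)),np.array((18,255,255))); v,u=np.nonzero(o); O=(u.mean()+x0,v.mean()+y0,len(u))
    w=cv2.inRange(h,np.array((0,0,thr)),np.array((180,60,255))); n,l,s,cc=cv2.connectedComponentsWithStats(w)
    W=[(round(cc[i][0]+x0,1),round(cc[i][1]+y0,1),s[i][4]) for i in range(1,n) if 1<s[i][4]<60]
    return O,W,c
if __name__=='__main__':
    Os,Ws,cs=marks('p2scene',(290,262,345,305),150); Od,Wd,cd=marks('p2side',(258,238,305,285),150)
    print(Os,Ws);print(Od,Wd)
    (p,d),(q,e)=ray(cs,*Os[:2]),ray(cd,*Od[:2])
    s=np.linalg.lstsq(np.array([d,-e]).T,q-p,rcond=None)[0]; A,B=p+s[0]*d,q+s[1]*e; print('orange',A,B)
E
python3 dial.py
```

```text
(np.float64(338.5), np.float64(296.85714285714283), 14) [(np.float64(291.1), np.float64(262.6), np.int32(8)), (np.float64(296.0), np.float64(273.7), np.int32(3)), (np.float64(295.5), np.float64(278.0), np.int32(4)), (np.float64(297.5), np.float64(283.0), np.int32(4)), (np.float64(307.8), np.float64(291.8), np.int32(5)), (np.float64(316.0), np.float64(296.0), np.int32(3)), (np.float64(324.4), np.float64(297.6), np.int32(5)), (np.float64(332.0), np.float64(298.0), np.int32(3))]
(np.float64(279.45454545454544), np.float64(279.27272727272725), 11) [(np.float64(290.8), np.float64(239.6), np.int32(55)), (np.float64(302.0), np.float64(238.0), np.int32(5)), (np.float64(303.2), np.float64(241.2), np.int32(4)), (np.float64(270.4), np.float64(244.8), np.int32(9)), (np.float64(276.8), np.float64(244.8), np.int32(10)), (np.float64(283.6), np.float64(246.3), np.int32(7)), (np.float64(303.7), np.float64(247.0), np.int32(9)), (np.float64(266.2), np.float64(247.6), np.int32(9)), (np.float64(296.5), np.float64(253.3), np.int32(19)), (np.float64(263.6), np.float64(251.9), np.int32(8)), (np.float64(264.2), np.float64(258.1), np.int32(8)), (np.float64(288.9), np.float64(265.0), np.int32(20)), (np.float64(267.2), np.float64(265.4), np.int32(9)), (np.float64(272.8), np.float64(272.1), np.int32(10)), (np.float64(261.2), np.float64(282.7), np.int32(30))]
orange [584.06271983  10.26358455  96.19913962] [583.54783052   9.9113089   96.51334293]
```

```bash
cat >> dial.py <<'E'
def frame(yaw=1.6):
    a,b=np.deg2rad(35),np.deg2rad(yaw); Z=Ro.from_euler('z',b).as_matrix()
    return Z@np.array([[np.cos(a),0,-np.sin(a)],[0,1,0],[np.sin(a),0,np.cos(a)]])
def pt(o,phi,r,h,yaw=1.6): # phi: clockwise from orange (deg)
    t=np.deg2rad(80-phi); return o+frame(yaw)@np.array([r*np.cos(t),r*np.sin(t),h])
E
python3 - <<'E'
from dial import *
Os,_,cs=marks('p2scene',(290,262,345,305),150); Od,_,cd=marks('p2side',(258,238,305,285),150)
S={1:(332,298),2:(324.4,297.6),3:(316,296),4:(307.8,291.8),6:(297.5,283),7:(295.5,278),8:(296,273.7)}
D=dict(enumerate([(272.8,272.1),(267.2,265.4),(264.2,258.1),(263.6,251.9),(266.2,247.6),(270.4,244.8),(276.8,244.8),(283.6,246.3)],1))
def f(p):
    o=p[:3]; r=[]
    for c,M,O in((cs,S,Os),(cd,D,Od)):
        r+=list(proj(c,pt(o,0,p[4],0))-O[:2])
        for k,x in M.items(): r+=list(proj(c,pt(o,20*k,p[3],0))-x)
    return r
s=least_squares(f,[577,-35,92,44,46]); print(s.x,np.abs(s.fun).max()); o=s.x[:3]; np.save('o.npy',o)
for phi in(0,20):
    for h in(9,43): print(phi,h,'side',proj(cd,pt(o,phi,31,h)).round(1),proj(cd,pt(o,phi,15,h)).round(1),'scene',proj(cs,pt(o,phi,31,h)).round(1))
print('back end',[proj(cd,pt(o,phi,-31,43)).round(1) for phi in(0,20)])
E
```

```text
[578.22343628 -36.56051473  92.49736019  45.11384528  47.64087363] 0.7188362865249474
0 9 side [284.3 270.4] [286.3 265.3] scene [333.2 287.7]
0 43 side [295.2 257.6] [297.  252.6] scene [339.1 272.3]
20 9 side [279.4 266.3] [283.9 263.4] scene [329.2 288.8]
20 43 side [290.2 253.5] [294.6 250.7] scene [335.2 273.2]
back end [array([301.9, 239.2]), array([306.5, 243.1])]
```

```bash
cat > tgt.py <<'E'
from dial import *
import sys
phi,h=float(sys.argv[1]),float(sys.argv[2]); o=np.load('o.npy'); F=frame(); s=st()
t=np.deg2rad(80-phi); x=F@np.array([np.sin(t),-np.cos(t),0]); z=-F[:,2]
T=np.array([x,np.cross(z,x),z]).T
rv=np.rad2deg((Ro.from_matrix(T)*Ro.from_rotvec(s['eef_rot']).inv()).as_rotvec())
P=o+h*F[:,2]; print('target',P.round(1),'delta',(P-s['position']).round(1),'rot',rv.round(2),'n',F[:,2].round(3))
E
python3 tgt.py 0 110
```

```text
pos [438.7 285.9 181.5] x [ 1.     0.03  -0.001] z [-0.001 -0.001 -1.   ] j [-0.93  0.29  0.33  1.97 -0.12  0.9  -0.51] F [1.5 0.2 0.2] w 49.96 t 13.02
target [515.2 -38.3 182.6] delta [  76.4 -324.3    1.1] rot [  4.13 -34.88  -9.78] n [-0.573 -0.016  0.819]
```

Call:
arm_command:
  motion:
    - [[7.6,-32.4,4,0.41,-3.49,-0.98],[7.6,-32.4,4,0.41,-3.49,-0.98],[7.6,-32.4,4,0.41,-3.49,-0.98],[7.6,-32.4,4,0.41,-3.49,-0.98],[7.6,-32.4,4,0.41,-3.49,-0.98]]

```text
clock: 13.43
position: [478.2, 120.6, 201.8]
eef_rot: [-3.074, 0.094, -0.476]
force: [0.3, -1.0, 0.3]
grip_width: 0.574
```

Call:
arm_command:
  motion:
    - [[7.6,-32.4,0,0.41,-3.49,-0.98],[7.6,-32.4,0,0.41,-3.49,-0.98],[7.6,-32.4,0,0.41,-3.49,-0.98],[7.6,-32.4,0,0.41,-3.49,-0.98],[7.6,-32.4,0,0.41,-3.49,-0.98]]

```text
clock: 13.85
position: [508.2, -34.6, 205.2]
eef_rot: [-2.961, 0.231, -0.844]
force: [-1.1, -1.1, 0.0]
grip_width: 0.575
```

Call:
arm_command:
  motion:
    - [[0,0,0,0,0,0],[0,0,0,0,0,0]]

```text
clock: 14.02
position: [513.1, -27.2, 208.6]
eef_rot: [-2.955, 0.215, -0.856]
force: [0.0, 0.8, 0.4]
grip_width: 0.577
```

```bash
python3 tgt.py 0 90
```

```text
pos [513.1 -27.2 208.6] x [ 0.836 -0.149  0.528] z [ 0.536  0.017 -0.844] j [-0.68  0.03  0.68  2.35 -0.14  0.21 -0.02] F [0.  0.8 0.4] w 50.23 t 14.02
target [526.6 -38.  166.2] delta [ 13.5 -10.8 -42.4] rot [ 0.03 -2.59 -0.1 ] n [-0.573 -0.016  0.819]
```

Call:
arm_command:
  motion:
    - [[4.5,-3.6,-14,0,0,0],[4.5,-3.6,-14,0,0,0],[4.5,-3.6,-14,0,0,0],[0,0,0,0,0,0]]

```text
clock: 14.35
position: [515.1, -23.6, 183.7]
eef_rot: [-2.956, 0.196, -0.816]
force: [-0.5, 0.0, -0.3]
grip_width: 0.575
```

```bash
python3 tgt.py 0 60
```

```text
pos [515.1 -23.6 183.7] x [ 0.851 -0.141  0.506] z [ 0.515  0.032 -0.857] j [-0.85  0.11  0.91  2.36 -0.69  0.22  0.53] F [-0.5  0.  -0.3] w 50.02 t 14.35
target [543.8 -37.5 141.6] delta [ 28.7 -13.9 -42.1] rot [-0.46 -3.98 -0.99] n [-0.573 -0.016  0.819]
```

Full 35° lean is outside the wrist range. The dial reads mark 1: the white line fits the 0° prediction. I'll push the pointer end up-slope with the closed fingers instead and let the detent finish the turn.

```bash
cat > tg2.py <<'E'
from dial import *
import sys
P,Q,h,lean=map(float,sys.argv[1:5]); o=np.load('o.npy'); F=frame(); s=st()
a=np.deg2rad(lean); Z=Ro.from_euler('z',1.6,degrees=True).as_matrix()
x=Z@[np.cos(a),0,np.sin(a)]; z=Z@[np.sin(a),0,-np.cos(a)]; T=np.array([x,np.cross(z,x),z]).T
rv=np.rad2deg((Ro.from_matrix(T)*Ro.from_rotvec(s['eef_rot']).inv()).as_rotvec())
W=o+F@[P,Q,h]; print('target',W.round(1),'delta',(W-s['position']).round(1),'rot',rv.round(2),'pqh now',(F.T@(s['position']-o)).round(1)); print(F.round(3))
E
python3 tg2.py -40 30 85 15
```

```text
pos [515.1 -23.6 183.7] x [ 0.851 -0.141  0.506] z [ 0.515  0.032 -0.857] j [-0.85  0.11  0.91  2.36 -0.69  0.22  0.53] F [-0.5  0.  -0.3] w 50.02 t 14.35
target [495.9  -8.8 139.2] delta [-19.2  14.8 -44.5] rot [-5.1  15.77  8.35] pqh now [  0.9  14.7 110.7]
[[ 0.819 -0.028 -0.573]
 [ 0.023  1.    -0.016]
 [ 0.574  0.     0.819]]
```

Call:
arm_command:
  motion:
    - [[-4,3,0,-1.3,3.95,2.1],[-4,3,0,-1.3,3.95,2.1],[-4,3,0,-1.3,3.95,2.1],[-4,3,0,-1.3,3.95,2.1],[-3,3,0,0,0,0]]
  claw: 0

```text
clock: 14.77
position: [498.9, -9.3, 186.2]
eef_rot: [3.111, 0.048, 0.416]
force: [0.5, 0.2, 0.0]
grip_width: 0.283
```

Call:
arm_command:
  motion:
    - [[0,0,-15,0,0,0],[0,0,-15,0,0,0],[0,0,0,0,0,0]]

```text
clock: 15.02
position: [493.4, -10.0, 152.4]
eef_rot: [-3.114, -0.041, -0.406]
force: [0.2, -0.7, 0.7]
grip_width: 0.063
```

```bash
python3 tg2.py -40 30 42 15
```

```text
pos [493.4 -10.  152.4] x [0.966 0.026 0.256] z [ 0.256  0.004 -0.967] j [-0.9   0.26  0.98  2.26 -0.48  0.52  0.45] F [ 0.2 -0.7  0.7] w 5.46 t 15.02
target [520.6  -8.2 104. ] delta [ 27.1   1.9 -48.4] rot [ 0.14 -0.16  0.11] pqh now [-34.5  28.9  97.2]
[[ 0.819 -0.028 -0.573]
 [ 0.023  1.    -0.016]
 [ 0.574  0.     0.819]]
```

Call:
arm_command:
  motion:
    - [[6.8,0.5,-12.1,0,0,0],[6.8,0.5,-12.1,0,0,0],[6.8,0.5,-12.1,0,0,0],[6.8,0.4,-12.1,0,0,0],[0,0,0,0,0,0]]

```text
clock: 15.43
position: [522.8, -8.7, 105.4]
eef_rot: [-3.113, -0.04, -0.41]
force: [0.2, 0.5, 0.3]
grip_width: 0.009
```

```bash
cat > rd.py <<'E'
from dial import *
# dial angle from the brightest thin line: compare predicted pointer lines with the side/scene whites
o=np.load('o.npy')
import sys; tag=sys.argv[1]
best={}
for n,b in(('side',(255,225,315,290)),('scene',(285,250,350,305))):
    im,c=snap(n,tag+n); g=im.min(2).astype(np.float32)
    sc=[]
    for phi in range(-5,166,5):
        # mean whiteness along the end-face line & top line, less its surroundings
        v=[]
        for L,off in((np.array([pt(o,phi,31.3,h) for h in np.linspace(14,40,12)]),0),(np.array([pt(o,phi,r,43.2) for r in np.linspace(14,29,12)]),0)):
            uv=np.array([proj(c,X) for X in L],np.float32); v.append(cv2.remap(g,uv[:,0].reshape(-1,1),uv[:,1].reshape(-1,1),cv2.INTER_LINEAR).mean())
        sc.append((round(float(min(v)),0),phi))
    print(n,sorted(sc)[::-1][:5])
E
python3 rd.py r1; python3 tg2.py -25 30 42 15
```

```text
side [(139.0, 140), (136.0, 150), (136.0, 145), (132.0, 155), (129.0, 135)]
scene [(47.0, 140), (46.0, 145), (46.0, 135), (45.0, 130), (44.0, 150)]
pos [522.7  -9.3 106.7] x [0.965 0.024 0.26 ] z [ 0.26   0.005 -0.966] j [-0.71  0.39  0.79  2.23 -0.68  0.45  0.62] F [ 0.7 -0.5 -0.1] w 0.39 t 15.53
target [532.8  -7.8 112.6] delta [10.2  1.5  5.9] rot [0.08 0.09 0.2 ] pqh now [-36.7  28.8  43. ]
[[ 0.819 -0.028 -0.573]
 [ 0.023  1.    -0.016]
 [ 0.574  0.     0.819]]
```

Call:
arm_command:
  motion:
    - [[4,0.5,2.5,0,0,0],[4,0.5,2.5,0,0,0],[3.3,0.2,2.3,0,0,0],[2.5,0,1.7,0,0,0],[1.6,0,1.1,0,0,0]]

```text
clock: 15.95
position: [539.1, -7.9, 117.2]
eef_rot: [-3.111, -0.039, -0.414]
force: [0.2, -0.0, 1.3]
grip_width: 0.006
```

Call:
arm_command:
  motion:
    - [[1.6,0,1.1,0,0,0],[1.6,0,1.1,0,0,0],[1.6,0,1.1,0,0,0],[0,0,0,0,0,0]]

```text
clock: 16.28
position: [542.3, -8.1, 119.2]
eef_rot: [-3.112, -0.039, -0.409]
force: [-2.4, 1.2, -0.9]
grip_width: 0.004
```

Call:
arm_command:
  motion:
    - [[1.6,0,1.1,0,0,0],[0.8,0,0.6,0,0,0],[0,0,0,0,0,0]]

```text
clock: 16.53
position: [543.9, -7.8, 120.4]
eef_rot: [-3.112, -0.039, -0.407]
force: [-3.7, 0.1, -2.5]
grip_width: 0.005
```

```bash
python3 tg2.py -40 30 42 15
```

```text
pos [543.9  -7.8 120.4] x [0.966 0.024 0.257] z [ 0.257  0.006 -0.966] j [-0.73  0.4   0.82  2.17 -0.65  0.51  0.59] F [-3.7  0.1 -2.5] w 0.44 t 16.53
target [520.6  -8.2 104. ] delta [-23.3  -0.3 -16.5] rot [ 0.01 -0.11  0.17] pqh now [-11.4  29.7  42.1]
[[ 0.819 -0.028 -0.573]
 [ 0.023  1.    -0.016]
 [ 0.574  0.     0.819]]
```

Call:
arm_command:
  motion:
    - [[-8,0,-5.6,0,0,0],[-14,10,10,0,0,0],[-20,15,30,0,0,0],[-20,15,30,0,0,0],[-20,20,20,0,0,0]]

```text
clock: 16.95
position: [481.7, 39.1, 189.5]
eef_rot: [-3.112, -0.039, -0.425]
force: [-0.2, 0.5, 1.1]
grip_width: 0.005
```

Call:
arm_command:
  motion:
    - [[0,35,20,0,0,0],[0,35,20,0,0,0],[0,35,0,0,0,0],[0,35,0,0,0,0],[0,0,0,0,0,0]]

```text
clock: 17.37
position: [481.2, 187.6, 228.5]
eef_rot: [-3.106, -0.062, -0.426]
force: [-0.3, 0.3, -0.1]
grip_width: 0.005
```

```bash
python3 rd.py r2
python3 - <<'E'
from dial import *
o=np.load('o.npy'); Od,W,c=marks('r2side',(258,225,310,285),150); print(W)
for phi in(0,20,40,60): print(phi,proj(c,(pt(o,phi,31,12)+pt(o,phi,31,40))/2).round(1),proj(c,pt(o,phi,22,43)).round(1))
a,_=load('r2scene');b,_=load('r2side');A=cv2.resize(a[240:310,275:355],None,fx=5,fy=5,interpolation=2);B=cv2.resize(b[215:295,250:330],None,fx=5,fy=5,interpolation=2)
out=np.zeros((400,800,3),np.uint8);out[:350,:400]=A;out[:,400:]=B;cv2.imwrite('pics/v9.png',out[:,:,::-1]); st()
E
```

```text
side [(71.0, 0), (68.0, -5), (56.0, 5), (55.0, 10), (52.0, 125)]
scene [(95.0, 0), (88.0, -5), (80.0, 5), (70.0, 165), (57.0, 160)]
[(np.float64(270.8), np.float64(230.2), np.int32(56)), (np.float64(280.5), np.float64(227.0), np.int32(10)), (np.float64(270.4), np.float64(244.8), np.int32(9)), (np.float64(276.8), np.float64(244.8), np.int32(10)), (np.float64(306.9), np.float64(247.9), np.int32(42)), (np.float64(266.2), np.float64(247.6), np.int32(9)), (np.float64(297.6), np.float64(250.2), np.int32(5)), (np.float64(263.6), np.float64(251.9), np.int32(8)), (np.float64(264.4), np.float64(258.3), np.int32(7)), (np.float64(291.3), np.float64(262.6), np.int32(7)), (np.float64(267.2), np.float64(265.4), np.int32(9)), (np.float64(285.5), np.float64(269.0), np.int32(2)), (np.float64(272.8), np.float64(272.1), np.int32(10)), (np.float64(261.2), np.float64(282.7), np.int32(30))]
0 [289.7 264. ] [296.2 254.8]
20 [284.8 260. ] [292.7 251.9]
40 [280.9 255.3] [290.  248.5]
60 [278.7 250.5] [288.3 245.2]
pos [481.  180.3 227.5] x [0.963 0.031 0.266] z [ 0.266  0.006 -0.964] j [-1.55  0.19  1.19  2.13 -0.12  0.69 -0.27] F [ 1.1 -1.4 -0.5] w 0.52 t 17.47
```

Call:
arm_command:
  motion:
    - [[0,-35,0,0,0,0],[0,-35,0,0,0,0],[0,-35,-20,0,0,0],[0,-35,-20,0,0,0],[20,-20,-20,0,0,0]]

```text
clock: 17.88
position: [492.5, 20.3, 172.4]
eef_rot: [-3.111, -0.033, -0.416]
force: [-0.9, 1.1, 0.8]
grip_width: 0.004
```

Call:
arm_command:
  motion:
    - [[20,-15,-30,0,0,0],[20,-15,-30,0,0,0],[0,0,-8,0,0,0],[0,0,0,0,0,0]]

```text
clock: 18.22
position: [529.3, -4.2, 113.4]
eef_rot: [3.111, 0.034, 0.415]
force: [-1.3, 0.2, -0.4]
grip_width: 0.006
```

```bash
python3 tg2.py -20 30 42 15
```

```text
pos [529.3  -4.2 113.4] x [0.965 0.022 0.262] z [ 0.262 -0.    -0.965] j [-0.72  0.38  0.79  2.21 -0.63  0.46  0.56] F [-1.3  0.2 -0.4] w 0.54 t 18.22
target [536.9  -7.7 115.4] delta [ 7.7 -3.5  2. ] rot [0.34 0.22 0.4 ] pqh now [-27.3  33.7  44.7]
[[ 0.819 -0.028 -0.573]
 [ 0.023  1.    -0.016]
 [ 0.574  0.     0.819]]
```

Call:
arm_command:
  motion:
    - [[4,-1.8,1,0,0,0],[3.7,-1.7,1,0,0,0],[2.5,0,1.7,0,0,0],[2.5,0,1.7,0,0,0],[2.5,0,1.7,0,0,0]]

```text
clock: 18.63
position: [544.0, -1.7, 122.5]
eef_rot: [-3.112, -0.05, -0.416]
force: [-5.3, 0.1, -0.5]
grip_width: 0.006
```

Call:
arm_command:
  motion:
    - [[1.2,0,0.9,0,0,0],[1.2,0,0.9,0,0,0]]

```text
clock: 18.8
position: [547.1, -1.7, 124.3]
eef_rot: [-3.112, -0.049, -0.418]
force: [-2.5, 0.2, 3.2]
grip_width: 0.004
```

Call:
arm_command:
  motion:
    - [[1.2,0,0.9,0,0,0],[1.2,0,0.9,0,0,0]]

```text
clock: 18.97
position: [550.1, -2.1, 126.0]
eef_rot: [-3.112, -0.048, -0.419]
force: [-3.3, 0.7, -2.1]
grip_width: 0.004
```

Call:
arm_command:
  motion:
    - [[1.2,0,0.9,0,0,0],[0.8,0,0.6,0,0,0],[0,0,0,0,0,0]]

```text
clock: 19.22
position: [552.4, -2.7, 127.5]
eef_rot: [3.113, 0.047, 0.421]
force: [-1.3, 0.3, -1.0]
grip_width: 0.004
```

```bash
python3 tg2.py 0 30 42 15
```

```text
pos [552.4  -2.7 127.5] x [0.964 0.03  0.265] z [ 0.265  0.004 -0.964] j [-0.73  0.39  0.81  2.16 -0.62  0.51  0.54] F [-1.3  0.3 -1. ] w 0.38 t 19.22
target [553.3  -7.2 126.9] delta [ 0.9 -4.5 -0.6] rot [ 0.22  0.4  -0.1 ] pqh now [-0.3 34.5 42.9]
[[ 0.819 -0.028 -0.573]
 [ 0.023  1.    -0.016]
 [ 0.574  0.     0.819]]
```

Call:
arm_command:
  motion:
    - [[1.2,0,0.9,0,0,0],[1.2,0,0.9,0,0,0]]

```text
clock: 19.38
position: [556.1, -3.2, 130.2]
eef_rot: [3.112, 0.046, 0.425]
force: [0.8, 0.4, -0.1]
grip_width: 0.008
```

Call:
arm_command:
  motion:
    - [[1.2,0,0.9,0,0,0],[0,0,0,0,0,0]]

```text
clock: 19.55
position: [556.8, -2.9, 130.8]
eef_rot: [-3.113, -0.047, -0.423]
force: [0.5, 0.9, 0.6]
grip_width: 0.004
```

Call:
arm_command:
  motion:
    - [[1.2,0,0.9,0,0,0],[0,0,0,0,0,0]]

```text
clock: 19.72
position: [557.2, -2.7, 131.3]
eef_rot: [-3.113, -0.047, -0.421]
force: [-0.2, 0.4, 0.6]
grip_width: 0.006
```

```bash
python3 tg2.py 0 30 42 15
```

```text
pos [557.2  -2.7 131.3] x [0.964 0.029 0.265] z [ 0.265  0.004 -0.964] j [-0.73  0.39  0.81  2.14 -0.61  0.52  0.54] F [-0.2  0.4  0.6] w 0.51 t 19.72
target [553.3  -7.2 126.9] delta [-3.9 -4.5 -4.4] rot [ 0.2   0.39 -0.1 ] pqh now [ 5.8 34.4 43.3]
[[ 0.819 -0.028 -0.573]
 [ 0.023  1.    -0.016]
 [ 0.574  0.     0.819]]
```

The force dropped to zero, so it has likely clicked over. I'll back off and read the dial.

Call:
arm_command:
  motion:
    - [[-8,0,-5.6,0,0,0],[-14,3,-2,0,0,0],[-20,15,30,0,0,0],[-20,15,30,0,0,0],[-20,20,20,0,0,0]]

```text
clock: 20.13
position: [487.6, 39.2, 190.0]
eef_rot: [3.111, 0.044, 0.424]
force: [-0.3, 1.2, 1.3]
grip_width: 0.007
```

Call:
arm_command:
  motion:
    - [[0,35,15,0,0,0],[0,35,15,0,0,0],[0,35,0,0,0,0],[0,35,0,0,0,0],[0,35,0,0,0,0]]

```text
clock: 20.55
position: [487.3, 217.9, 219.5]
eef_rot: [-3.111, -0.052, -0.424]
force: [0.6, -0.8, 0.9]
grip_width: 0.005
```

Call:
arm_command:
  motion:
    - [[-5,35,0,0,0,0],[-10,35,0,0,0,0],[0,0,0,0,0,0]]

```text
clock: 20.8
position: [470.6, 294.0, 218.6]
eef_rot: [-3.111, -0.069, -0.425]
force: [0.1, 0.6, -0.7]
grip_width: 0.005
```

```bash
python3 rd.py r3; python3 pc.py p3
python3 - <<'E'
from dial import *
a,_=load('r3scene');b,_=load('r3side');A=cv2.resize(a[240:310,275:355],None,fx=5,fy=5,interpolation=2);B=cv2.resize(b[215:295,250:330],None,fx=5,fy=5,interpolation=2)
out=np.zeros((600,800,3),np.uint8);out[:350,:400]=A;out[:400,400:]=B;out[350:600,:400]=cv2.resize(a[160:410,180:450],(400,370))[60:310]
cv2.imwrite('pics/v9.png',out[:,:,::-1])
E
```

```text
side [(174.0, 145), (174.0, 140), (172.0, 150), (170.0, 155), (163.0, 160)]
scene [(88.0, 165), (85.0, 160), (83.0, 155), (83.0, 150), (81.0, 145)]
scene pad ((572.214599609375, 133.62005615234375), (152.45413208007812, 109.030517578125), 1.4294660091400146)
scene carton ((572.4898681640625, 132.621337890625), (93.28746795654297, 41.23858642578125), 1.593822717666626) (376, 314, 42, 51)
side pad ((569.4354858398438, 136.0294189453125), (153.2779083251953, 107.82025909423828), 1.8169500827789307)
side carton ((569.7429809570312, 137.55575561523438), (93.56507873535156, 49.21047592163086), 1.8260914087295532) (250, 350, 63, 27)
pos [473.  284.4 219.2] x [0.963 0.031 0.267] z [ 0.267  0.003 -0.964] j [-1.62  0.33  1.13  2.05 -0.25  0.72 -0.35] F [-0.2 -0.5 -0.2] w 0.51 t 21.0
```

View pics/v9.png

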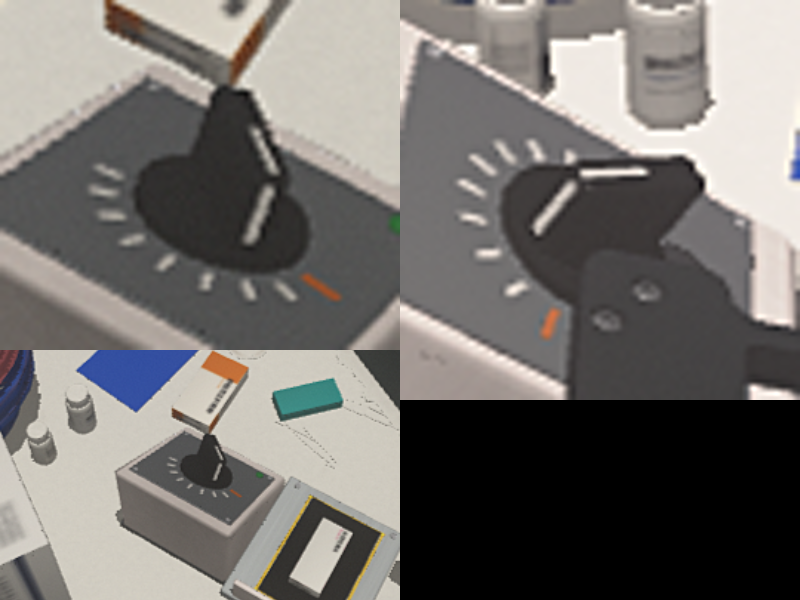

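Run:
```python
from dial import *
o=np.load('o.npy')
_,W,c=marks('r3side',(258,225,310,285),150); print([tuple(map(float,w)) for w in W])
for phi in(0,20,40,60): print(phi,proj(c,(pt(o,phi,31,12)+pt(o,phi,31,40))/2).round(1),'top',proj(c,pt(o,phi,22,43)).round(1))
```

```text
[(303.0, 229.0, 5.0), (270.4, 244.8, 9.0), (276.7, 244.6, 9.0), (266.2, 247.6, 9.0), (283.5, 246.0, 6.0), (291.6, 249.1, 14.0), (263.6, 251.9, 8.0), (280.3, 256.0, 23.0), (264.4, 258.3, 7.0), (267.2, 265.4, 9.0), (272.8, 272.1, 10.0), (261.2, 282.7, 30.0)]
0 [289.7 264. ] top [296.2 254.8]
20 [284.8 260. ] top [292.7 251.9]
40 [280.9 255.3] top [290.  248.5]
60 [278.7 250.5] top [288.3 245.2]
```

```bash
python3 -c "
from workcell import ctrl
print(ctrl.job_done())"
```

```text
the job is handed in; nothing more can be done
None
```

I finished the job and handed it in at about 21 s on the robot's clock. The gripper is holding nothing and is clear of everything.

- **Width:** I pinched the magenta-striped carton across its width on the mat. The fingers read 41.9 mm, so I took it as 42 mm, which is two clicks past the orange mark.
- **Placing:** I first set the carton down 18 mm left of the pad's middle so the gripper body would clear the console. I then slid it in with both fingertips. The last scene-camera check put it about 1 mm from the pad centre and about 0.2° off the pad's length.
- **Dial:** It started on the orange mark. The wrist could not lean the full 35° to grip the bar, so I pushed the pointer end with the closed fingers. The first push did not click over and the dial sprang back. The second push turned it two clicks.

**Checks that disagreed:** After the last push, my automatic dial reader failed because its angles did not match the picture. I judged the dial from the pointer lines instead. They sat within about 1–2 pixels of the 42 mm prediction (the third mark, counting the orange one) and clearly off the neighbouring marks. The side camera placed the carton's outline slightly differently from the scene camera, because it also sees the carton's side wall.

I did not touch the other cartons or the bottles.

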